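# Find the rocking pigment-tub lid and press it home

### The arm

A 6-joint arm with a two-finger parallel gripper is mounted at the origin on the work surface. World frame = base frame: x ahead of the robot, y to its left, z up, the work surface at z = 0. Lengths are in mm, angles in rad, forces in N, time in s.
With the tool pointing down it reaches from about 300 to 750 mm from the base axis. Payload 8.5 kg.
Tool frame: the origin (TCP) lies midway between the tips of the shut fingers; the grasp point (between the pads) lies 19 mm behind it (manip.hold_point_z is the distance from the TCP to the grasp point, in mm); z points along the fingers, y is the direction in which the jaws open and shut (so a half turn about z gives the same grasp; the last joint's range is limited). The gripper opens to 85 mm and grips with 20 to 120 N. Pads are 22 mm wide; open, the fingers measure 114 mm over their backs; the gripper's body (76 mm by 85 mm) begins 54 mm behind the grasp point. The pads swing forward as they close: fully open they stand 13 mm farther back than shut.
Start: joints at [1.076, 0.381, 1.297, -0, 1.464, -0.215], TCP at [151.882, 528.595, 231.322] pointing down, gripper open.
Joint ranges: [-3.11, 3.11], [-0.89, 2.33], [0.22, 2.48], [-1.42, 4.56], [0.17, 2.85], [-2.88, 2.88]. Speed limits (rad/s): [2.39, 2.39, 3.14, 3.14, 3.14, 3.14].

### API

Orientations are given as a unit quaternion [w, x, y, z].
In Python, from cell import manip gives the robot as it stands.
- The arm moves only by the tool jog_arm, never from a script. Its argument "plan" is text: rows parted by semicolons, each of 7 numbers parted by spaces: the turn, a rotation vector about the world's x, y, z in degrees, then the shift along the world's x, y, z in cm, then the finger opening in cm, from 0 to 8.54. A call has 1 to 12 rows; each row shifts and turns the commanded pose from where the row before left it; what a row does not reach is not made up. A row lasts 1/12 s, in which the tool goes at most 41.7 mm and 7.16 degrees, less where a joint would pass 70% of its speed; a pose out of reach is approached as far as the arm can. A call with a gripper value outside its range is refused whole. The fingers move at their own pace and stop on an object; "force" is the grip in N (left out, the last holds). Time passes only in rows, so rows that do not move let the fingers close. It gives the time, the measured TCP pose, the force and the opening at its end, in the units of the state.
- manip.observe(): the state, without advancing time (a new reading comes with each control period).
- manip.get_image(name): name is "scene" or "top"; returns a dict with "pixels" (384x512x3 uint8, blue, green, red), "fov_y" (degrees; the focal length in pixels is half the picture's height over the tangent of half this angle, whatever the lens; pixels are square), "cx", "cy" (the principal point, pixels), "D" ([k1, k2, p1, p2, k3] as OpenCV has them; the pictures are not rectified), "rvec" (rotation vector, rad) and "tvec" (3), from world to camera coordinates, as OpenCV has them. Camera axes: x right, y down, z forward; pixel columns grow to the right and rows downward; lengths in mm; the calibration is good to about 2 mm. A picture is of the moment at which its call begins. There is no depth.
- manip.close_job(): hands the job in, once; it reports no verdict.
The state is a dict: "time": time; "joint_pos": joint angles; "joint_velocities": joint speeds; "joint_efforts": joint torques, N m; "position": TCP position; "eef_rot": TCP orientation; "force": force on the tool from outside, world axes, zero at the start; "ft_torque": the same for the moment, N m; "opening": opening from 0.0 (shut) to 1.0 (fully open).
Only numpy, scipy, OpenCV 4.12 (cv2) and the standard library are available. Lean on these libraries where they do the work, as an engineer would, in place of code of your own. Each camera call takes 0.05 s, during which the arm holds its last target. There are 200 camera calls.

### The job

One of the four blue lids on the pigment tubs is not snapped on: press lightly near the edge of the lids until you find the one that rocks under the finger, then push that lid down firmly in its middle until it is fully home and no longer rocks. Only touch and press with the fingertips: do not pull the lid up, do not push hard on the three good lids, which dent, and leave the bamboo tubes and the other things on the bench alone. Finish clear of everything.

Things in the scene. Friction and masses are not known exactly. Their poses are not given: they have to be found in the camera images.
- place_1 (a point): centre of the top of lid 1 of 4 when snapped home, 96 mm above the bench, at the rack's left (+y) end. Any of the four lids may be the loose one; its top then stands 5 to 8 mm above this point. Lid: flat, round, blue, 90 mm wide, 18 mm deep, white dot in its middle, on a fixed white tub 83 mm wide. Axes: z up, -x the rack's front (to the robot, yaw within 0.35 rad), y along the row
- place_2 (a point): the same for lid 2 of 4: the places stand in a straight row 110 mm apart, from left (1, +y) to right (4, -y)
- place_3 (a point): the same for lid 3 of 4: the places stand in a straight row 110 mm apart, from left (1, +y) to right (4, -y)
- place_4 (a point): the same for lid 4 of 4: the places stand in a straight row 110 mm apart, from left (1, +y) to right (4, -y)
- seat (a joint): how far the one loose lid (it is not told at which place) stands above home, m: 0 is fully home, starts at 0.005 to 0.008. Friction holds it where it is; it goes down under a push of about 10 to 14 N in its middle (within 8 mm) and stays; pushed at its edge it only tips
- rock_a (a joint): tilt of the loose lid, rad, about a level axis; 0 is level. A weak spring (0.45 N m/rad) levels it; 2 to 3 N pressed 33 mm off its middle on any side tips it by some 0.1 rad in rock_a, rock_b or both together, until its edge meets the tub. It cannot tilt once home. The good lids do not tilt
- rock_b (a joint): tilt of the same loose lid about the level axis square to that of rock_a, rad
- flex_1 (a joint): how far one of the three good lids (it is not told at which place; the number is not that of a place) is pushed in, m: 0 untouched, springs back, 3 N per mm wherever it is pressed; beyond 0.005 (15 N) it is dented
- flex_2 (a joint): how far one of the three good lids (it is not told at which place; the number is not that of a place) is pushed in, m: 0 untouched, springs back, 3 N per mm wherever it is pressed; beyond 0.005 (15 N) it is dented
- flex_3 (a joint): how far one of the three good lids (it is not told at which place; the number is not that of a place) is pushed in, m: 0 untouched, springs back, 3 N per mm wherever it is pressed; beyond 0.005 (15 N) it is dented
- bamboo_1: loose bamboo tube, 23 mm wide, 45 mm tall, standing on the front ledge of the rack in front of the gap between two tubs (its top 63 mm above the bench); origin at the centre of its foot
- bamboo_2: loose bamboo tube, 23 mm wide, 45 mm tall, standing on the front ledge of the rack in front of the gap between two tubs (its top 63 mm above the bench); origin at the centre of its foot
- bamboo_3: loose bamboo tube, 23 mm wide, 45 mm tall, standing on the front ledge of the rack in front of the gap between two tubs (its top 63 mm above the bench); origin at the centre of its foot
- cup: loose white mixing cup, 76 mm wide, 95 mm tall, right of the rack; origin at the centre of its foot
- hardener: loose amber bottle, 60 mm wide, 130 mm tall, right of the rack; origin at the centre of its foot
- tape: loose yellow roll of tape lying flat, 100 mm wide, 25 mm tall, left of the rack; origin at the centre of its underside
- spatula: loose spatula with a wooden handle lying flat, left of the rack towards the robot; origin on its underside near its middle

How it is judged:
By the outcome, as a careful person would: the job done as asked, in the order asked, and still so for the second after the job is handed in, with the robot touching nothing.
It also fails if it takes over 45 s, if anything falls off the work surface, if the arm or the gripper's body presses on something with over 40 N, if the wrist force passes 120 N, or if a joint passes its speed limit or range.

## Working session

There is one attempt and no reset: what is moved stays moved. The work goes in short steps, Python scripts to look and compute and a tool call to move; the robot and the scene stay as the last step left them, time stands still between calls to the robot, and variables do not carry over. Pictures are saved under pics/ and viewed, about 8 in all and at most 12, crops included, and the job is handed in when it is done.

Besides the shell and the picture viewer there is one more tool, called after ">>>" by a JSON object that holds its "op" and its "data", one argument or row to a line. jog_arm: Moves the arm, as the interface text tells. Its arguments: {"type":"object","properties":{"plan":{"type":"string"},"force":{"type":"number"}},"required":["plan"]}

```bash
mkdir -p pics
cat > h.py <<'E'
import numpy as np, cv2
from cell import manip
def grab(n):
    d=manip.get_image(n); d['img']=np.ascontiguousarray(d['pixels'],dtype=np.uint8)
    h,w=d['img'].shape[:2]; f=h/2/np.tan(np.radians(d['fov_y'])/2)
    d['K']=np.array([[f,0,d['cx']],[0,f,d['cy']],[0,0,1.]]); d['D']=np.array(d['D'],float)
    d['rvec']=np.array(d['rvec'],float);d['tvec']=np.array(d['tvec'],float).ravel()
    d['R']=cv2.Rodrigues(d['rvec'])[0]; d['C']=-d['R'].T@d['tvec']; return d
def rays(d,uv):
    n=cv2.undistortPoints(np.array(uv,float).reshape(-1,1,2),d['K'],d['D']).reshape(-1,2)
    r=np.c_[n,np.ones(len(n))]@d['R']; return r/np.linalg.norm(r,axis=1)[:,None]
def plane(d,uv,z):
    r=rays(d,uv); return d['C']+r*((z-d['C'][2])/r[:,2])[:,None]
def tri(d1,u1,d2,u2):
    out=[]
    for a,b in zip(rays(d1,u1),rays(d2,u2)):
        A=np.c_[a,-b]; s=np.linalg.lstsq(A,d2['C']-d1['C'],rcond=None)[0]
        p,q=d1['C']+a*s[0],d2['C']+b*s[1]; out.append(np.r_[(p+q)/2,np.linalg.norm(p-q)])
    return np.array(out)
def blue(d):
    hsv=cv2.cvtColor(d['img'],cv2.COLOR_BGR2HSV)
    return cv2.inRange(hsv,(95,90,40),(130,255,255))
E
python3 - <<'E'
from h import *
for n in('scene','top'):
    d=grab(n); cv2.imwrite(f'pics/{n}0.png',d['img']); print(n,d['C'],d['K'][0,0])
    m=blue(d); k,l,s,c=cv2.connectedComponentsWithStats(m)
    for i in range(1,k):
        if s[i,4]>60: print(s[i],c[i].round(1))
o=manip.observe(); print(o)
E
```

```text
scene [1069.58402425  289.40754127 1007.74822403] 366.8168351784161
[126   0  29  57 715] [140.   22.3]
[266  30  33  25 486] [280.8  41.5]
[152  44   9  21  73] [155.7  53.8]
[ 94  94  22  18 230] [105.1 102. ]
[199 171  29  27 591] [213.1 184.1]
[232 183  30  27 612] [246.3 196.2]
[266 194  30  28 652] [280.6 207.8]
[301 206  32  29 686] [316.6 219.7]
[ 168  266   67   63 2477] [201.8 296.4]
[ 417  266   95   85 3224] [465.4 309.3]
top [ 361.93938779   11.72253817 1211.40266897] 415.06903365282056
[ 239   54   49   43 1980] [263.3  75. ]
[   0  134   74   54 1404] [ 38.5 162.1]
[295 157  33  33 816] [310.6 172.9]
[254 159  33  34 822] [270.2 175.6]
[214 162  33  33 822] [230.1 178.1]
[174 164  33  33 827] [190.1 180.2]
{'time': 0.1, 'joint_pos': array([ 1.07574047e+00,  3.81135479e-01,  1.29816599e+00, -2.47206795e-05,
        1.46360405e+00, -2.15289826e-01]), 'joint_velocities': array([ 1.74997303e-04, -5.88305317e-04, -2.65336917e-03, -1.08053134e-03,
        5.25089224e-05,  1.05220519e-03]), 'joint_efforts': array([ 4.98658977e-03, -4.49219191e+01, -2.31659085e+01, -1.36496128e-04,
        3.61271137e-03,  5.27956865e-05]), 'position': array([151.74615545, 528.37645984, 230.776239  ]), 'eef_rot': array([-2.16755213e-04,  1.39425926e-01,  9.90232286e-01, -6.19737635e-04]), 'force': array([-0.48142818, -0.46783881,  0.17139109]), 'ft_torque': array([-0.0006407 ,  0.00174338,  0.01220781]), 'opening': 0.9986864066921423}
```

```bash
python3 -c "
import cv2,numpy as np
cv2.imwrite('pics/both0.png',cv2.resize(np.vstack([cv2.imread('pics/scene0.png'),cv2.imread('pics/top0.png')]),(400,600)) if 0 else np.hstack([cv2.resize(cv2.imread('pics/scene0.png'),(400,300)),cv2.resize(cv2.imread('pics/top0.png'),(400,300))]))"
```

```text
(no output)
```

View pics/scene0.png

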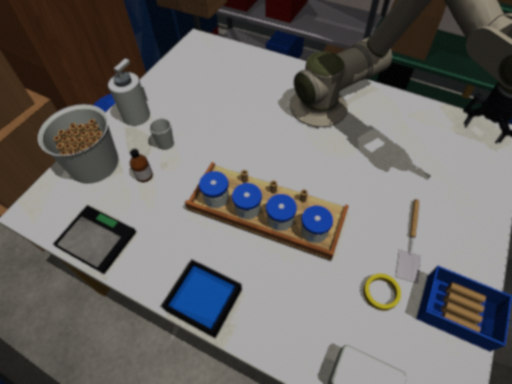

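View pics/top0.png

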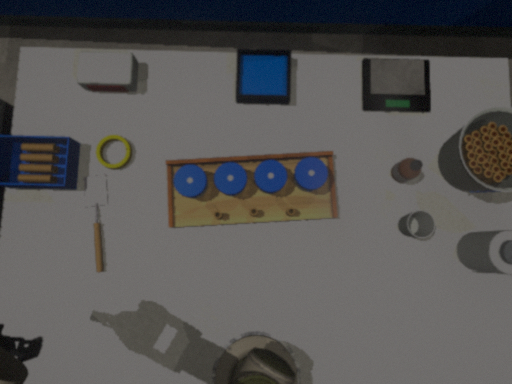

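The scene view shows the rack with four lids at about (213,188), (246,199), (281,207) and (317,220). In the top view they are at (190,180), (230,178), (270,176) and (311,173), lid 1 to 4 from left to right. The bamboo tubes stand in front of the rack at (218,215), (254,212) and (291,212). Next I'll triangulate the white dots.

```bash
cat >> h.py <<'E'
def dots(d,lids):
    out=[]
    g=d['img'].min(axis=2).astype(float)
    for u,v in lids:
        x,y=int(round(u)),int(round(v)); r=7
        w=g[y-r:y+r+1,x-r:x+r+1].copy(); w=np.clip(w-np.median(w)-15,0,None)
        yy,xx=np.mgrid[y-r:y+r+1,x-r:x+r+1]; out.append([(w*xx).sum()/w.sum(),(w*yy).sum()/w.sum()])
    return np.array(out)
TOP=[(190,180),(230,178),(270,176),(311,173)]
SC=[(317,219),(281,208),(246,198),(213,186)]
E
python3 - <<'E'
from h import *
s,t=grab('scene'),grab('top')
a,b=dots(s,SC),dots(t,TOP); print(a.round(2),b.round(2))
print('tri',tri(s,a,t,b).round(1)); P=plane(t,b,96); Q=plane(s,a,96); print(P.round(1),Q.round(1))
d=P[0]-P[3]; print(np.linalg.norm(d)/3,np.arctan2(-d[0],d[1]))
# disk outline centroid in the top
E
```

```text
[[317.13 217.71]
 [280.94 205.73]
 [246.28 194.24]
 [212.92 181.95]] [[189.46 179.87]
 [229.93 177.52]
 [270.32 175.18]
 [311.04 172.48]]
tri [[ 5.313e+02  1.947e+02  9.540e+01  8.000e-01]
 [ 5.406e+02  8.510e+01  9.520e+01  7.000e-01]
 [ 5.499e+02 -2.470e+01  9.510e+01  4.000e-01]
 [ 5.590e+02 -1.346e+02  1.015e+02  1.000e-01]]
[[ 531.1  195.    96. ]
 [ 540.4   85.3   96. ]
 [ 549.6  -24.4   96. ]
 [ 559.9 -135.3   96. ]] [[ 531.9  194.4   96. ]
 [ 541.2   84.9   96. ]
 [ 550.5  -24.6   96. ]
 [ 555.9 -137.2   96. ]]
110.51104155110461 0.08702053869448358
```

Triangulated, lid 4 stands about 6 mm above the others. I'll go there first and confirm by touch. The fingers shut on the way, travelling at a high z.

>>> {"op": "jog_arm", "data": {
  "plan": "0 0 0 1.0 -1.6 0 0; 0 0 5 2.0 -3.3 0 0; 0 0 5 2.1 -3.5 0 0; 0 0 5 2.1 -3.5 0 0; 0 0 6 2.1 -3.5 0 0; 0 0 0 2.1 -3.5 0 0; 0 0 0 2.1 -3.5 0 0; 0 0 0 2.1 -3.5 0 0; 0 0 0 2.1 -3.5 0 0; 0 0 0 2.1 -3.5 0 0; 0 0 0 2.1 -3.5 0 0; 0 0 0 2.1 -3.5 0 0",
  "force": 40
}}

```text
time: 1.2
position: [391.3, 129.7, 231.5]
eef_rot: [0.0, -0.04, 0.999, 0.0]
force: [0.3, 1.2, -0.7]
opening: 0.001
```

>>> {"op": "jog_arm", "data": {
  "plan": "0 0 0 2.2 -2.9 0 0; 0 0 0 2.2 -2.9 0 0; 0 0 0 2.2 -2.9 -1 0; 0 0 0 2.2 -2.9 -1 0; 0 0 0 2.2 -2.9 -1.5 0; 0 0 0 2.2 -2.9 -1.5 0; 0 0 0 2.2 -2.9 -1.5 0; 0 0 0 2.2 -2.9 -1.5 0; 0 0 0 1.7 -2.0 -1 0; 0 0 0 0.8 -1.0 -0.8 0; 0 0 0 0 0 0 0; 0 0 0 0 0 0 0"
}}

```text
time: 2.2
position: [591.2, -129.8, 132.9]
eef_rot: [-0.001, -0.04, 0.999, 0.0]
force: [-0.7, 0.5, 0.8]
opening: -0.001
```

Run:
```python
from h import *
o=manip.observe(); print(o['time'],o['position'],o['force'],o['ft_torque'])
s,t=grab('scene'),grab('top')
A=s['img'][140:260,170:350]; B=t['img'][130:250,150:350]
cv2.imwrite('pics/c1.png',np.hstack([cv2.resize(A,(390,260),interpolation=cv2.INTER_CUBIC),cv2.resize(B,(410,260),interpolation=cv2.INTER_CUBIC)]))
```

```text
2.2 [ 591.23975924 -129.80088375  132.94264614] [-0.67699931  0.47617502  0.81959729] [ 0.03831039 -0.00084747 -0.0312078 ]
```

View pics/c1.png

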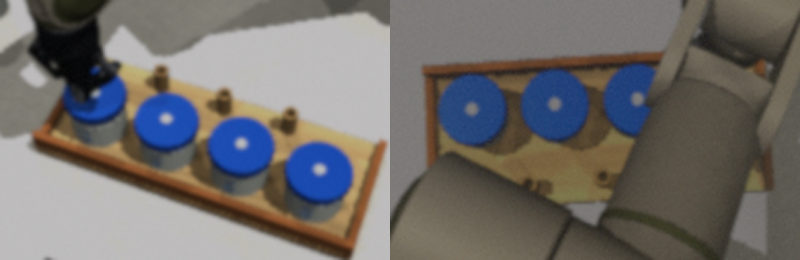

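The crop shows the shut fingers above the back part of lid 4 (left panel, about (90,90)), and the arm hides it in the top view. Now a slow descent onto the lid's back edge.

>>> {"op": "jog_arm", "data": {
  "plan": "0 0 0 0 0 -1 0; 0 0 0 0 0 -1 0; 0 0 0 0 -0.1 -0.5 0; 0 0 0 0 0 0 0; 0 0 0 0 0 0 0"
}}

```text
time: 2.72
position: [591.6, -131.2, 108.0]
eef_rot: [-0.0, -0.04, 0.999, 0.0]
force: [0.2, -0.1, 0.3]
opening: -0.002
```

>>> {"op": "jog_arm", "data": {
  "plan": "0 0 0 0 0 -0.1 0; 0 0 0 0 0 -0.1 0; 0 0 0 0 0 -0.1 0; 0 0 0 0 0 -0.1 0; 0 0 0 0 0 0 0; 0 0 0 0 0 0 0"
}}

```text
time: 3.22
position: [591.8, -131.3, 104.4]
eef_rot: [-0.0, -0.04, 0.999, -0.0]
force: [0.2, 0.6, -0.1]
opening: 0.002
```

>>> {"op": "jog_arm", "data": {
  "plan": "0 0 0 0 0 -0.1 0; 0 0 0 0 0 0 0; 0 0 0 0 0 0 0"
}}

```text
time: 3.47
position: [591.8, -131.3, 103.3]
eef_rot: [-0.0, -0.04, 0.999, 0.0]
force: [-0.0, -0.8, 0.4]
opening: -0.001
```

>>> {"op": "jog_arm", "data": {
  "plan": "0 0 0 0 0 -0.1 0; 0 0 0 0 0 0 0; 0 0 0 0 0 0 0"
}}

```text
time: 3.72
position: [591.8, -131.3, 102.3]
eef_rot: [-0.0, -0.04, 0.999, 0.0]
force: [-0.6, 0.4, 0.2]
opening: 0.001
```

>>> {"op": "jog_arm", "data": {
  "plan": "0 0 0 0 0 -0.1 0; 0 0 0 0 0 0 0; 0 0 0 0 0 0 0"
}}

```text
time: 3.97
position: [591.9, -131.4, 101.4]
eef_rot: [0.0, -0.04, 0.999, -0.0]
force: [0.1, 0.6, 0.7]
opening: -0.001
```

>>> {"op": "jog_arm", "data": {
  "plan": "0 0 0 0 0 -0.1 0; 0 0 0 0 0 0 0; 0 0 0 0 0 0 0"
}}

```text
time: 4.22
position: [592.0, -131.4, 100.5]
eef_rot: [0.0, -0.04, 0.999, -0.0]
force: [1.3, 0.8, 2.0]
opening: 0.003
```

>>> {"op": "jog_arm", "data": {
  "plan": "0 0 0 0 0 -0.1 0; 0 0 0 0 0 0 0; 0 0 0 0 0 0 0"
}}

```text
time: 4.47
position: [592.0, -131.4, 99.5]
eef_rot: [0.0, -0.04, 0.999, -0.0]
force: [2.9, 0.5, 1.8]
opening: 0.003
```

Run:
```python
from h import *
o=manip.observe(); print(o['time'],o['position'],o['force'],o['ft_torque'])
s=grab('scene'); o=manip.observe(); print(o['force'],o['ft_torque'])
cv2.imwrite('pics/c2.png',cv2.resize(s['img'][140:230,170:290],(800,600),interpolation=cv2.INTER_CUBIC))
```

```text
4.4667 [ 591.99798826 -131.38331606   99.46727025] [2.90195163 0.47529733 1.77796421] [ 0.03345766 -0.3323798  -0.00394492]
[2.26676841 0.28343407 2.73849228] [ 0.06315631 -0.39614618 -0.01933763]
```

View pics/c2.png

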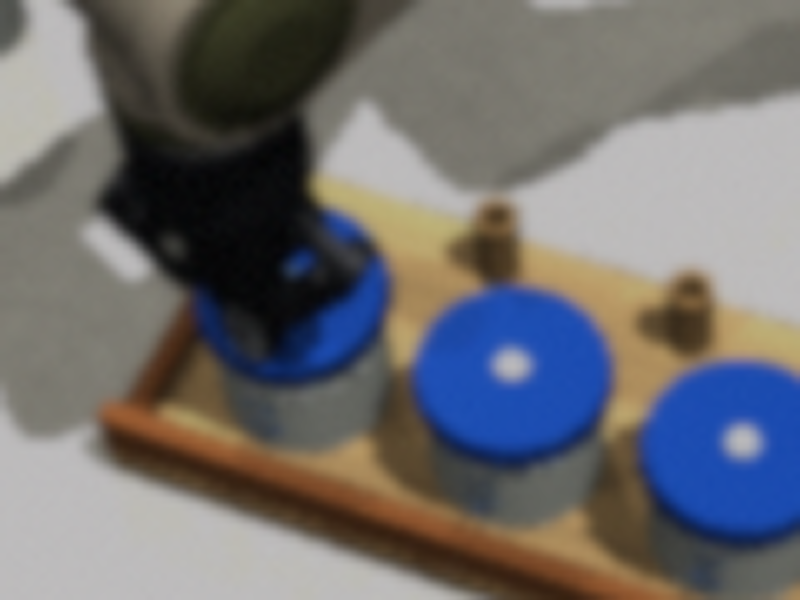

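The finger is at (255,335), on the back edge of lid 4. Contact came at z≈101, about 5 mm above home height. Over the next 2 mm the force rose only to about 2 N, so the lid is giving way. One more mm, then I'll retract.

>>> {"op": "jog_arm", "data": {
  "plan": "0 0 0 0 0 -0.1 0; 0 0 0 0 0 0 0; 0 0 0 0 0 0 0"
}}

```text
time: 4.77
position: [592.0, -131.4, 98.5]
eef_rot: [0.0, -0.04, 0.999, -0.0]
force: [3.2, 1.1, 3.0]
opening: -0.004
```

Run:
```python
from h import *
F=[]
for i in range(4):
    s=grab('scene'); F.append(manip.observe()['force'])
print(np.mean(F,0)); print(manip.observe()['position'])
cv2.imwrite('pics/c3.png',s['img'])
```

```text
[3.02378246 0.84426666 2.86915222]
[ 591.90770207 -131.37438843   98.46669986]
```

3 mm of travel at under 3 N, where a good lid would give 9 N: lid 4 rocks. Now I lift clear, move over its middle and push down.

>>> {"op": "jog_arm", "data": {
  "plan": "0 0 0 0 0 0.5 0; 0 0 0 0 0 1.0 0; 0 0 0 -1.0 -0.1 0 0; 0 0 0 -1.3 -0.15 0 0; 0 0 0 -1.0 -0.1 0 0; 0 0 0 0 0 -0.5 0; 0 0 0 0 0 -0.3 0; 0 0 0 0 0 0 0; 0 0 0 0 0 0 0"
}}

```text
time: 5.72
position: [559.1, -134.8, 105.0]
eef_rot: [-0.0, -0.04, 0.999, 0.0]
force: [0.0, -0.5, 0.0]
opening: -0.004
```

>>> {"op": "jog_arm", "data": {
  "plan": "0 0 0 0 0 -0.2 0; 0 0 0 0 0 -0.1 0; 0 0 0 0 0 -0.1 0; 0 0 0 0 0 0 0; 0 0 0 0 0 0 0"
}}

```text
time: 6.13
position: [559.2, -134.8, 102.1]
eef_rot: [0.001, -0.04, 0.999, -0.0]
force: [-0.9, 1.4, 5.6]
opening: 0.0
```

>>> {"op": "jog_arm", "data": {
  "plan": "0 0 0 0 0 -0.1 0; 0 0 0 0 0 0 0; 0 0 0 0 0 0 0"
}}

```text
time: 6.38
position: [559.2, -134.8, 101.3]
eef_rot: [0.001, -0.04, 0.999, -0.0]
force: [-1.3, 1.2, 7.5]
opening: -0.002
```

>>> {"op": "jog_arm", "data": {
  "plan": "0 0 0 0 0 -0.1 0; 0 0 0 0 0 0 0; 0 0 0 0 0 0 0"
}}

```text
time: 6.63
position: [559.2, -134.8, 100.4]
eef_rot: [0.001, -0.04, 0.999, -0.0]
force: [-2.1, 0.8, 9.1]
opening: 0.004
```

>>> {"op": "jog_arm", "data": {
  "plan": "0 0 0 0 0 -0.1 0; 0 0 0 0 0 0 0; 0 0 0 0 0 0 0"
}}

```text
time: 6.88
position: [559.2, -134.8, 99.4]
eef_rot: [0.001, -0.04, 0.999, -0.0]
force: [-1.6, 1.7, 8.2]
opening: -0.001
```

>>> {"op": "jog_arm", "data": {
  "plan": "0 0 0 0 0 -0.1 0; 0 0 0 0 0 0 0; 0 0 0 0 0 0 0"
}}

```text
time: 7.13
position: [559.2, -134.8, 98.4]
eef_rot: [0.001, -0.04, 0.999, -0.0]
force: [-1.6, 1.5, 8.4]
opening: -0.001
```

>>> {"op": "jog_arm", "data": {
  "plan": "0 0 0 0 0 -0.1 0; 0 0 0 0 0 0 0; 0 0 0 0 0 0 0"
}}

```text
time: 7.38
position: [559.2, -134.8, 97.4]
eef_rot: [0.001, -0.04, 0.999, -0.0]
force: [-1.4, 1.6, 9.1]
opening: 0.003
```

>>> {"op": "jog_arm", "data": {
  "plan": "0 0 0 0 0 -0.1 0; 0 0 0 0 0 0 0; 0 0 0 0 0 0 0"
}}

```text
time: 7.63
position: [559.2, -134.8, 96.4]
eef_rot: [0.001, -0.04, 0.999, -0.0]
force: [-1.9, 0.7, 8.9]
opening: -0.003
```

The lid is sliding down at about 9 N. I'll carry on in half-mm steps to the hard stop.

>>> {"op": "jog_arm", "data": {
  "plan": "0 0 0 0 0 -0.05 0; 0 0 0 0 0 0 0; 0 0 0 0 0 0 0"
}}

```text
time: 7.88
position: [559.2, -134.8, 96.0]
eef_rot: [0.001, -0.04, 0.999, -0.0]
force: [-3.3, 2.0, 9.2]
opening: 0.003
```

>>> {"op": "jog_arm", "data": {
  "plan": "0 0 0 0 0 -0.05 0; 0 0 0 0 0 0 0; 0 0 0 0 0 0 0"
}}

```text
time: 8.13
position: [559.2, -134.9, 95.9]
eef_rot: [0.001, -0.04, 0.999, -0.0]
force: [-4.3, 1.3, 12.9]
opening: -0.002
```

>>> {"op": "jog_arm", "data": {
  "plan": "0 0 0 0 0 -0.05 0; 0 0 0 0 0 0 0; 0 0 0 0 0 0 0"
}}

```text
time: 8.38
position: [559.2, -134.9, 95.9]
eef_rot: [0.001, -0.04, 0.999, -0.001]
force: [-4.1, 2.4, 16.5]
opening: -0.001
```

>>> {"op": "jog_arm", "data": {
  "plan": "0 0 0 0 0 -0.1 0; 0 0 0 0 0 0 0; 0 0 0 0 0 0 0"
}}

```text
time: 8.63
position: [559.2, -134.9, 95.7]
eef_rot: [0.001, -0.04, 0.999, -0.001]
force: [-7.1, 3.1, 23.8]
opening: 0.003
```

>>> {"op": "jog_arm", "data": {
  "plan": "0 0 0 0 0 -0.05 0; 0 0 0 0 0 0 0; 0 0 0 0 0 0 0; 0 0 0 0 0 0 0"
}}

```text
time: 8.97
position: [559.3, -134.9, 95.7]
eef_rot: [0.001, -0.041, 0.999, -0.001]
force: [-7.8, 2.7, 27.8]
opening: 0.002
```

It has reached the stop: 28 N with no further travel at z≈95.8. Now I lift and press lightly at the back edge again, to check that it no longer rocks.

>>> {"op": "jog_arm", "data": {
  "plan": "0 0 0 0 0 0.2 0; 0 0 0 0 0 0.3 0; 0 0 0 0 0 1.0 0; 0 0 0 1.0 0.1 0 0; 0 0 0 1.3 0.15 0 0; 0 0 0 1.0 0.1 0 0; 0 0 0 0 0 -0.5 0; 0 0 0 0 0 -0.3 0; 0 0 0 0 0 -0.2 0; 0 0 0 0 0 0 0; 0 0 0 0 0 0 0"
}}

```text
time: 9.88
position: [591.3, -131.4, 97.2]
eef_rot: [-0.0, -0.04, 0.999, 0.0]
force: [0.5, 0.2, -0.2]
opening: -0.002
```

>>> {"op": "jog_arm", "data": {
  "plan": "0 0 0 0 0 -0.1 0; 0 0 0 0 0 0 0; 0 0 0 0 0 0 0"
}}

```text
time: 10.13
position: [591.7, -131.4, 96.5]
eef_rot: [0.0, -0.04, 0.999, -0.0]
force: [-0.2, -0.0, 0.1]
opening: -0.002
```

>>> {"op": "jog_arm", "data": {
  "plan": "0 0 0 0 0 -0.1 0; 0 0 0 0 0 0 0; 0 0 0 0 0 0 0"
}}

```text
time: 10.38
position: [591.9, -131.4, 95.8]
eef_rot: [0.0, -0.04, 0.999, -0.0]
force: [-0.9, 0.5, 3.7]
opening: -0.0
```

>>> {"op": "jog_arm", "data": {
  "plan": "0 0 0 0 0 -0.05 0; 0 0 0 0 0 0 0; 0 0 0 0 0 0 0"
}}

```text
time: 10.63
position: [591.9, -131.4, 95.6]
eef_rot: [0.0, -0.04, 0.999, -0.0]
force: [-1.9, 0.5, 8.2]
opening: 0.004
```

>>> {"op": "jog_arm", "data": {
  "plan": "0 0 0 0 0 0.5 0; 0 0 0 0 0 2 0; 0 0 0 0 0 3 0; 0 0 0 0 0 3 0; 0 0 0 -2 0 3 0; 0 0 0 -3 2.5 0 0; 0 0 0 -3 2.7 0 0; 0 0 0 -3 2.7 0 0; 0 0 0 -3 2.7 0 0; 0 0 0 -3 2.7 0 0; 0 0 0 -3 2.7 0 0; 0 0 0 -2 2 0 0"
}}

```text
time: 11.63
position: [368.9, 50.3, 209.8]
eef_rot: [-0.0, -0.04, 0.999, 0.0]
force: [0.6, 0.9, 0.4]
opening: 0.001
```

>>> {"op": "jog_arm", "data": {
  "plan": "0 0 0 -1.0 2.8 0 0; 0 0 0 -1.5 3.5 0 0; 0 0 0 -1.5 3.5 0 0; 0 0 0 -1.5 3.5 0 0; 0 0 0 -1.5 3.5 0 0; 0 0 0 -1.5 3.5 0 0; 0 0 0 -1.5 3.5 0 0; 0 0 0 -1.5 3.5 0 0; 0 0 0 -1 2 0 0; 0 0 0 0 0 0 0; 0 0 0 0 0 0 0; 0 0 0 0 0 0 0"
}}

```text
time: 12.63
position: [246.9, 341.2, 209.7]
eef_rot: [-0.0, -0.04, 0.999, -0.0]
force: [-0.5, -0.7, -0.8]
opening: -0.005
```

Run:
```python
from h import *
s,t=grab('scene'),grab('top')
a,b=dots(s,SC),dots(t,TOP); print(tri(s,a,t,b).round(1)); print(b.round(1))
o=manip.observe(); print(o['time'],o['position'],o['force'],abs(o['joint_velocities']).max())
cv2.imwrite('pics/f.png',np.hstack([cv2.resize(x['img'],(400,300)) for x in(s,t)]))
```

```text
[[ 5.314e+02  1.948e+02  9.540e+01  9.000e-01]
 [ 5.407e+02  8.510e+01  9.530e+01  6.000e-01]
 [ 5.498e+02 -2.470e+01  9.500e+01  4.000e-01]
 [ 5.591e+02 -1.342e+02  9.560e+01  2.000e-01]]
[[189.4 179.9]
 [229.9 177.5]
 [270.3 175.2]
 [310.6 172.8]]
12.7333 [247.26413742 340.86127426 209.87647679] [0.326778   0.19247545 1.25808662] 0.005132346650114894
```

View pics/f.png

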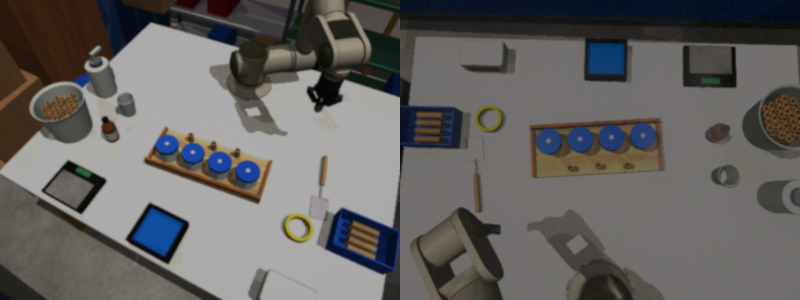

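All four lids are now level: triangulated dots are at 95.0–95.6 mm, and lid 4 was 101.5 mm before. The bamboo tubes and the other objects stand where they were, and the arm is clear. Handing in.

```bash
python3 -c "
from cell import manip
print(manip.close_job())"
```

```text
the job is handed in; nothing more can be done
None
```

The loose lid was lid 4, at the right-hand end of the rack. It is now pushed fully home, and the job is handed in at about 12.7 s of the 45 s.

- **Finding it:** The two camera views showed lid 4 about 6 mm above the others, so I pressed there first. Its back edge gave about 3 mm under less than 3 N, where a good lid would have pushed back with about 9 N. I therefore never touched the three good lids.
- **Pushing it home:** Pressed in the middle, it slid down at about 9 N, slightly under the 10–14 N stated. It stopped at about 95.8 mm, and I pressed up to 28 N to be sure it was home.
- **Last checks:** The same back edge is now stiff, taking 8 N with only about 0.2 mm of give. I did not re-press the other sides. All four lid tops now measure 95.0–95.6 mm high. In the last picture the bamboo tubes and the other things look unmoved, and the arm is clear of everything. No check failed or disagreed.

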